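# Make room for one more sample jar: reset the red row stop by one notch

## Task

The lane of the sample rack that the red stop closes needs room for one more jar. Lift the red stop clear of its notches, shift it along its own lane by one notch, away from the jars, and lower it upright and fully home into that next pair of notches. Leave the blue stop where it is.

Things in the scene. Friction and masses are not known exactly. Their poses are not given: they have to be found in the camera images.
- rack: Fixed black plate 200 (x) x 270 (y) x 6 mm with two lanes along y; origin: centre of its underside on the bench, z up. Lane centres x = -55 and +55 mm; each lane has two toothed aluminium walls, 46 mm apart inside, 6 mm thick. Notch floors 32 mm, tooth tips 54 mm above the bench. Notches 44 mm apart at y = +75, +31, -13, -57, -101 mm, 16 mm wide at floor, 36 at mouth.
- jar_end (a point): Middle of the rack's 52 mm high end plate, at its top edge (rack x = 0, y = +132 mm). Amber white-capped jars, 42 mm dia, 60 mm tall, stand against it: two in the x = -55 lane, whose stop starts in the notch y = +31; three in the x = +55 lane, whose stop starts at y = -13. Away from the jars is rack -y.
- stop_red: Red loose row stop, 0.08 to 0.17 kg, in either lane. Origin: centre of its crossbar's underside (32 mm above the bench when seated); x across the lane, y along, z up. Crossbar 70 (x) x 12 (y) x 10 mm lies in the notches of both walls; a blade 40 x 10 mm hangs 20 mm below; an upright grip 26 (x) x 12 (y) mm rises to 85 mm above the origin. Lift over 22 mm to clear the teeth.
- stop_blue: Blue plastic row stop, the same shape and origin, closing the other lane.

How it is judged:
By the outcome, as a careful person would: the job done as asked, in the order asked, and still so for the second after the job is handed in, with the robot touching nothing.
It also fails if it takes over 32 s, if anything falls off the work surface, if the arm or the gripper's body presses on something with over 40 N, if the wrist force passes 120 N, or if a joint passes its speed limit or range.

## Robot

A 6-joint arm with a two-finger parallel gripper is mounted at the origin on the work surface. World frame = base frame: x ahead of the robot, y to its left, z up, the work surface at z = 0. Lengths are in mm, angles in degrees, forces in N, time in s.
With the tool pointing down it reaches from about 350 to 850 mm from the base axis. Payload 8.1 kg.
Tool frame: the origin (TCP) lies midway between the tips of the shut fingers; the grasp point (between the pads) lies 19 mm behind it (r.grasp_offset is the distance from the TCP to the grasp point, in mm); z points along the fingers, x is the direction in which the jaws open and shut, and the axes are right-handed (so a half turn about z gives the same grasp; the last joint's range is limited). The gripper opens to 85 mm and grips with 20 to 120 N. Pads are 22 mm wide; open, the fingers measure 114 mm over their backs; the gripper's body (76 mm by 85 mm) begins 54 mm behind the grasp point. The pads swing forward as they close: fully open they stand 13 mm farther back than shut.
Start: joints at [63.518, 7.471, 85.268, -0, 87.261, -4.893], TCP at [220.747, 557.921, 231.292] pointing down, gripper open.
Joint ranges: [-169.43, 169.43], [-51.17, 129.36], [1.28, 143.12], [-76.62, 256.62], [0, 156.53], [-152.29, 152.29]. Speed limits (degrees/s): [136.94, 136.94, 159.86, 180, 180, 180].

## Interface

Orientations are given as [roll, pitch, yaw] about the fixed x, y, z axes, in that order (R = Rz(yaw) Ry(pitch) Rx(roll)).
In Python, from bench import r, optics, hand_in gives the robot as it stands.
- The arm moves only by the shell command python3 -m pendant 'ROWS' [FORCE]. ROWS is JSON, a list of rows, each a list of 5 numbers: the opening, from 0 (shut) to 1 (fully open), then the shift along the tool's x, y, z in mm, then the turn about the tool's z in degrees. A call has 1 to 10 rows; each row shifts and turns the commanded pose from where the row before left it, along the tool's axes as they then stand; what a row does not reach is not made up. A row lasts 1/10 s, in which the tool goes at most 50 mm and 8.59 degrees, less where a joint would pass 70% of its speed; a pose out of reach is approached as far as the arm can. A call with a gripper value outside its range is refused whole. The fingers move at their own pace and stop on an object; FORCE is the grip in N (left out, the last holds). Time passes only in rows, so rows that do not move let the fingers close. It gives the time, the measured TCP pose, the force and the opening at its end, in the units of the state.
- r.sense(): the state, without advancing time (a new reading comes with each control period).
- optics.snapshot(name): name is "side" or "top" or "wrist"; returns (picture, depth): 480x640x3 uint8, blue, green, red; 480x640 float32, mm along the optical axis (not along the pixel's ray), 0 where there is no reading.
- optics.camera_params(name): a dict with "camera_matrix" (3x3 intrinsics, pixels), "eye" and "orientation" of the camera in the world. Camera axes: x right, y down, z forward; pixel columns grow to the right and rows downward; lengths in mm; the calibration is good to about 2 mm. A picture is of the moment at which its call begins: read the wrist's pose just before it. camera_params takes no time and is no camera call; for the wrist camera it gives the pose at the moment of the call.
- hand_in(): hands the job in, once; it reports no verdict.
Trained networks look in the newest picture that a camera, given by its name, has taken for a name from the list of things; names that differ only in an ending like _2 or _b are one class to them, and where a whole thing is asked for, a point or a joint stands for the part that bears it (a point fixed in the world has none). Each returns a list of dicts, best first, with "score" (0 to 1); they miss things now and then, are a little off and sometimes report something else, mostly with a low value. They report only what shows in the picture. A call takes as long as a camera call.
- optics.search_frame(camera, query): "at" ([x, y, z] in mm, in world coordinates, good to about 4 mm: the middle of the surface that is visible of it).
The state is a dict: "time": time; "joint_pos": joint angles; "qd": joint speeds; "joint_efforts": joint torques, N m; "tool_pos": TCP position; "tcp_rot": TCP orientation; "ft_force": force on the tool from outside, world axes, zero at the start; "wrist_torque": the same for the moment, N m; "finger_gap": finger opening in mm.
Only numpy, scipy, OpenCV 4.12 (cv2) and the standard library are available. Lean on these libraries where they do the work, as an engineer would, in place of code of your own. Each camera call takes 0.05 s, during which the arm holds its last target. There are 200 camera calls.

## Working session

There is one attempt and no reset: what is moved stays moved. The work goes in short steps, Python scripts to look and compute and a shell command to move; the robot and the scene stay as the last step left them, time stands still between calls to the robot, and variables do not carry over. Pictures are saved under pics/ and viewed, about 8 in all and at most 12, crops included, and the job is handed in when it is done.

```bash
ls; mkdir -p pics; python3 - <<'E'
from bench import r, optics
import cv2, numpy as np
s=r.sense(); print({k:np.round(s[k],2) for k in ('time','tool_pos','tcp_rot','finger_gap','ft_force')}, r.grasp_offset)
for c in ('top','side'):
    im,d=optics.snapshot(c); cv2.imwrite(f'pics/{c}0.png',im); np.save(f'pics/{c}0.npy',d)
    p=optics.camera_params(c); print(c,{k:np.round(v,3).tolist() for k,v in p.items()})
    for q in ('stop_red','stop_blue','rack','jar_end'):
        print(c,q,[(np.round(o['at'],1).tolist(),round(o['score'],2)) for o in optics.search_frame(c,q)][:3])
E
```

```text
pics
{'time': np.float64(0.0), 'tool_pos': array([220.51, 557.4 , 230.21]), 'tcp_rot': array([-1.7999e+02,  1.1000e-01,  6.8410e+01]), 'finger_gap': np.float64(85.14), 'ft_force': array([-0.69,  0.71, -0.41])} 18.700000000000003
top {'camera_matrix': [[526.091, 0.0, 318.918], [0.0, 526.091, 238.974], [0.0, 0.0, 1.0]], 'eye': [484.657, 110.08, 696.109], 'orientation': [-171.077, -0.377, -89.27]}
top stop_red [([611.8, -139.4, 67.0], 0.91)]
top stop_blue [([519.1, -64.9, 59.9], 0.68)]
top rack [([558.8, -133.8, 3.8], 0.97)]
top jar_end [([558.3, -139.4, 7.1], 0.89)]
side {'camera_matrix': [[449.71, 0.0, 318.21], [0.0, 449.71, 241.994], [0.0, 0.0, 1.0]], 'eye': [278.497, 518.254, 434.111], 'orientation': [-125.852, 0.316, -146.282]}
side stop_red [([610.2, -139.0, 79.1], 0.77)]
side stop_blue [([517.7, -68.5, 80.7], 0.83)]
side rack [([523.1, -71.1, 25.4], 0.74)]
side jar_end [([527.3, -74.6, 23.9], 0.68), ([517.7, -69.5, 80.5], 0.65)]
```

View pics/top0.png

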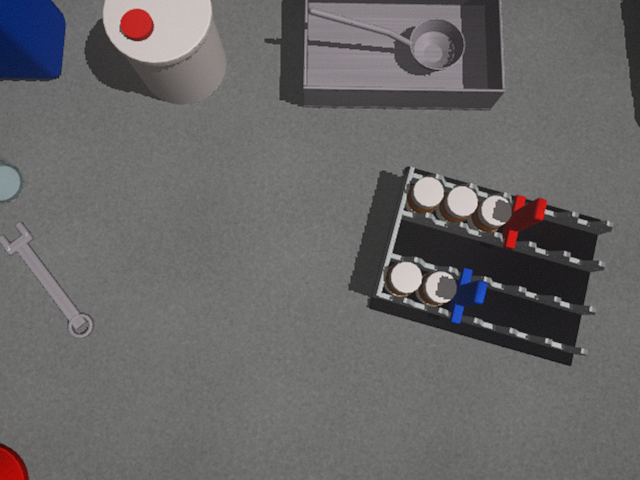

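View pics/side0.png

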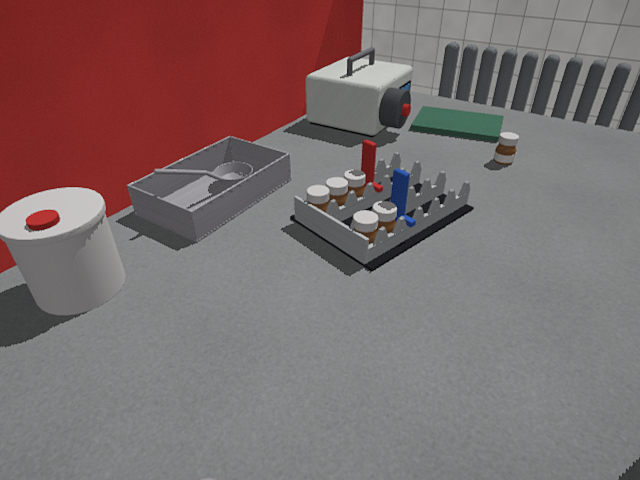

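The top view has the red stop in the far lane (grip near 535,210) with three jars. The blue stop is in the near lane (grip near 478,292) with two. The side view confirms both grips stand upright. The jar end of the rack is toward world +y.

```bash
cat > h.py <<'E'
import numpy as np, cv2
from scipy.spatial.transform import Rotation as R
def cam(p): return np.array(p['camera_matrix']),np.array(p['eye']),R.from_euler('xyz',p['orientation'],degrees=True).as_matrix()
def cloud(d,p):
    K,e,M=cam(p); v,u=np.mgrid[:480,:640]
    return np.stack([(u-K[0,2])/K[0,0]*d,(v-K[1,2])/K[1,1]*d,d],-1)@M.T+e
def onz(uv,z,p):
    K,e,M=cam(p); uv=np.atleast_2d(uv).astype(float)
    w=np.c_[(uv-K[:2,2])/K[0,0],np.ones(len(uv))]@M.T
    return e+w*((z-e[2])/w[:,2])[:,None]
def red(im):
    h=cv2.cvtColor(im,cv2.COLOR_BGR2HSV); return ((h[...,0]<8)|(h[...,0]>172))&(h[...,1]>150)&(h[...,2]>60)
def blue(im):
    h=cv2.cvtColor(im,cv2.COLOR_BGR2HSV); return (abs(h[...,0].astype(int)-115)<15)&(h[...,1]>150)&(h[...,2]>60)
E
python3 - <<'E'
from h import *; from bench import optics
P={c:optics.camera_params(c) for c in('top','side')}
roi={'top':(slice(150,380),slice(350,620)),'side':(slice(130,270),slice(355,480))}
for c in P:
    im=cv2.imread(f'pics/{c}0.png'); d=np.load(f'pics/{c}0.npy'); X=cloud(d,P[c])
    for n,f in (('red',red),('blue',blue)):
        m=np.zeros((480,640),bool); m[roi[c]]=f(im)[roi[c]]; m&=d>0
        x=X[m]; zt=np.percentile(x[:,2],98); t=x[x[:,2]>zt-6]
        print(c,n,m.sum(),'zmax',zt.round(1),'top mid',np.round((t.min(0)+t.max(0))/2,1),'mean',t.mean(0).round(1),len(t))
        b=x[(x[:,2]>30)&(x[:,2]<48)]; 
        if len(b)>10:
            rc=cv2.minAreaRect(b[:,:2].astype(np.float32)); print('  bar',np.round(rc[0],1),np.round(rc[1],1),round(rc[2],1),b[:,2].mean().round(1))
print('plate corners z6',onz([[370,308],[572,364]],6,P['top']).round(1).tolist())
d=np.load('pics/top0.npy');X=cloud(d,P['top']);im=cv2.imread('pics/top0.png')
m=np.zeros((480,640),np.uint8); sl=(slice(165,310),slice(375,515))
m[sl]=((im.min(2)>180)&(X[...,2]>56)&(X[...,2]<75))[sl]
n,l,s,c=cv2.connectedComponentsWithStats(m)
for i in range(1,n):
    if s[i,4]>200: print('jar',s[i,4],c[i].round(1),X[l==i].mean(0).round(1))
K,e,M=cam(P['side'])
E
```

```text
top red 1157 zmax 117.6 top mid [ 613.2 -141.3  115.6] mean [ 613.3 -140.3  116. ] 233
  bar [ 609.5 -148.6] [42.7 68. ] 62.1 41.1
top blue 741 zmax 118.0 top mid [519.7 -70.3 116. ] mean [519.2 -69.8 116.3] 236
  bar [519.4 -70.6] [35.8 66.6] 51.4 41.7
side red 543 zmax 118.0 top mid [ 614.6 -139.8  115.4] mean [ 613.1 -138.8  115.9] 66
  bar [ 598.  -133.5] [35.4 24.9] 17.4 41.1
side blue 689 zmax 117.9 top mid [519.8 -67.9 115.6] mean [518.5 -67.3 115.8] 83
  bar [502.5 -65.8] [12.6 36.1] 73.1 41.1
plate corners z6 [[503.0, 39.3, 6.0], [435.0, -220.1, 6.0]]
jar 636 [428.4 191.4] [644.9 -26.8  65.9]
jar 639 [462.2 200.6] [633.8 -68.3  65.8]
jar 305 [490.7 209.3] [ 623.4 -102.9   65.9]
jar 698 [406.1 276.9] [539.    1.9  65.9]
jar 308 [435.  285.7] [529.  -32.6  65.9]
```

```bash
python3 -m pendant '[[1,-12,15,0,0],[1,-26,32,0,0],[1,-30,37,0,0],[1,-30,37,0,0],[1,-30,37,0,0],[1,-30,37,0,0],[1,-30,37,0,0],[1,-30,37,0,0],[1,-30,37,0,0],[1,-30,37,0,0]]' 40 && python3 -m pendant '[[1,-30,37,0,0],[1,-30,37,0,0],[1,-30,37,0,0],[1,-30,37,0,0],[1,-30,37,0,0],[1,-30,37,0,0],[1,-30,37,0,0],[1,-16,19,10,0],[1,0,0,10,-6.6],[1,0,0,0,0]]'
python3 - <<'E'
from h import *; from bench import r,optics
s=r.sense(); p=optics.camera_params('wrist'); im,d=optics.snapshot('wrist'); cv2.imwrite('pics/w1.png',im)
print(s['time'],np.round(s['tool_pos'],1),np.round(s['tcp_rot'],2))
X=cloud(d,p); m=red(im)&(d>0); x=X[m]; zt=np.percentile(x[:,2],95); t=x[abs(x[:,2]-zt)<5]
rc=cv2.minAreaRect(t[:,:2].astype(np.float32)); print(m.sum(),zt,t.mean(0),rc)
E
```

```text
time: 1.5
tool_pos: [438.1, 171.5, 231.7]
tcp_rot: [180.0, -0.0, 68.4]
ft_force: [1.1, 0.7, -1.0]
finger_gap: 85.5
time: 2.5
tool_pos: [611.9, -139.9, 209.0]
tcp_rot: [-179.8, -0.0, 75.0]
ft_force: [-1.1, 0.3, -0.5]
finger_gap: 85.3
2.5 [ 611.9 -139.9  209. ] [-1.798e+02 -1.000e-02  7.504e+01]
1476 116.90806938439351 [ 613.42544246 -141.80855302  115.89007798] ((614.1382446289062, -141.5710906982422), (11.455012321472168, 25.42030906677246), 74.54761505126953)
```

View pics/w1.png

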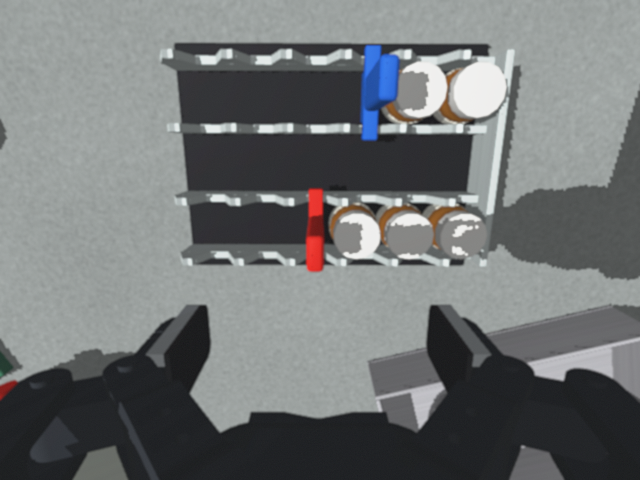

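The wrist view shows the red bar centred near (316,230) with free notches to its left (rack -y) and the jars to its right. The measured grip top is 11.5×25.4 mm at 74.5° and height 117, which matches the description, so I descend and grip.

```bash
python3 -m pendant '[[1,-0.7,2,20,0],[1,0,0,30,0],[1,0,0,30,0],[1,0,0,25,0],[1,0,0,16,0],[1,0,0,10,0],[0,0,0,0,0],[0,0,0,0,0],[0,0,0,0,0],[0,0,0,0,0]]' 40 && python3 -m pendant '[[0,0,0,0,0],[0,0,0,0,0],[0,0,0,0,0]]'
```

```text
time: 3.55
tool_pos: [615.5, -140.7, 81.8]
tcp_rot: [179.9, 0.0, 75.0]
ft_force: [0.1, 0.0, 0.4]
finger_gap: 28.1
time: 3.85
tool_pos: [615.1, -140.6, 81.3]
tcp_rot: [179.9, 0.0, 75.0]
ft_force: [-1.6, 0.1, 5.2]
finger_gap: 11.3
```

```bash
python3 -m pendant '[[0,0,0,-6,0],[0,0,0,-10,0],[0,0,0,-10,0],[0,0,0,-8,0],[0,0,0,0,0],[0,0,0,0,0]]' && python3 - <<'E'
from h import *; from bench import r,optics
s=r.sense(); print(s['time'],np.round(s['tool_pos'],1),np.round(s['tcp_rot'],2),s['finger_gap'],np.round(s['wrist_torque'],2))
out=[]
for c in ('side','wrist'):
    p=optics.camera_params(c); im,d=optics.snapshot(c)
    out.append(im[100:300,300:520] if c=='side' else im)
    X=cloud(d,p); m=red(im)&(d>0)
    if c=='side': m[:,:355]=0; m[:130]=0; m[270:]=0; m[:,480:]=0
    x=X[m]; x=x[(abs(x[:,0]-613)<60)&(abs(x[:,1]+141)<60)]
    for a,b in((55,72),(72,90),(90,110),(110,160)):
        t=x[(x[:,2]>a)&(x[:,2]<b)]
        if len(t)>5: print(c,a,b,len(t),t.mean(0).round(1),cv2.minAreaRect(t[:,:2].astype(np.float32)))
    print(c,'z range',np.percentile(x[:,2],[1,99]).round(1))
out[0]=cv2.resize(out[0],(528,480)); 
cv2.imwrite('pics/l1.png',cv2.resize(np.hstack(out),(800,328)))
E
```

```text
time: 4.45
tool_pos: [614.7, -140.5, 114.7]
tcp_rot: [180.0, 0.0, 75.0]
ft_force: [-0.3, 0.9, -2.8]
finger_gap: 11.3
4.45 [ 614.7 -140.5  114.7] [179.96   0.    75.01] 11.332907852764281 [ 0.02 -0.03  0.01]
side 55 72 153 [ 609.6 -134.7   65.2] ((611.59765625, -137.7044219970703), (9.757562637329102, 62.47583770751953), 75.86679077148438)
side 72 90 199 [ 610.6 -135.2   79. ] ((612.724609375, -137.58859252929688), (12.295299530029297, 65.5864028930664), 75.21785736083984)
side 90 110 131 [ 612.6 -135.1  100.5] ((613.8797607421875, -134.9595489501953), (24.44491958618164, 8.887103080749512), 0.7622756958007812)
side 110 160 90 [ 604.1 -134.9  126.1] ((604.5940551757812, -135.36766052246094), (13.156353950500488, 7.124943733215332), 58.49428939819336)
side z range [ 48.6 141.8]
wrist 55 72 7 [ 582.5 -130.5   71.7] ((584.7555541992188, -128.67788696289062), (14.295626640319824, 6.005568027496338), 28.23855209350586)
wrist 72 90 1185 [ 593.4 -134.3   75.7] ((592.6502685546875, -134.10084533691406), (11.850677490234375, 25.275964736938477), 75.31542205810547)
wrist 90 110 359 [ 602.3 -136.9  100.5] ((602.6968994140625, -137.14169311523438), (11.358299255371094, 2.83455228805542), 82.36943054199219)
wrist 110 160 3420 [ 609.3 -138.4  142.6] ((613.9210205078125, -139.689453125), (11.744179725646973, 26.178951263427734), 75.28540802001953)
wrist z range [  5.6 150.3]
```

View pics/l1.png

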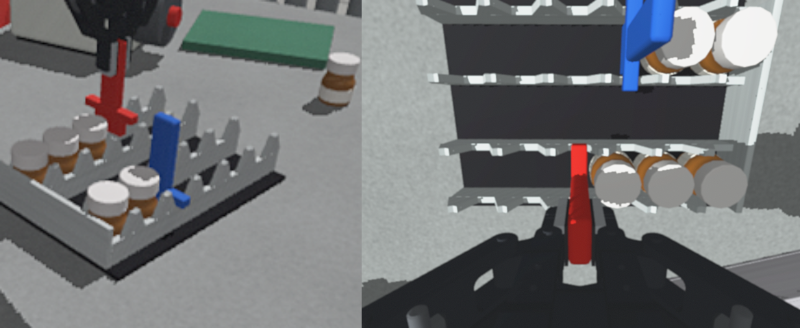

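The stop is lifted about 33 mm and hangs upright, with yaw 75.3° and the crossbar above the teeth. I shift it one notch along tool -x and lower it.

```bash
python3 -m pendant '[[0,-6,0,0,0],[0,-12,0,0,0],[0,-14,0,0,0],[0,-9,0,0,0],[0,-3,0,0,0],[0,0,0,0,0],[0,0,0,8,0],[0,0,0,8,0],[0,0,0,5,0],[0,0,0,0,0]]' && python3 -m pendant '[[0,0,0,3,0],[0,0,0,3,0],[0,0,0,2,0],[0,0,0,0,0]]'
python3 - <<'E'
from h import *; from bench import r,optics
s=r.sense(); print(s['time'],np.round(s['tool_pos'],1),np.round(s['wrist_torque'],2))
a,d=optics.snapshot('side'); b,d=optics.snapshot('wrist')
cv2.imwrite('pics/p1.png',cv2.resize(np.hstack([cv2.resize(a[100:300,300:520],(528,480)),b]),(800,328)))
E
```

```text
time: 5.55
tool_pos: [602.1, -182.1, 91.4]
tcp_rot: [-179.8, -0.0, 75.0]
ft_force: [-0.1, -0.0, -1.2]
finger_gap: 11.7
time: 5.95
tool_pos: [602.9, -182.8, 84.9]
tcp_rot: [-180.0, -0.0, 75.0]
ft_force: [0.8, -0.1, -2.2]
finger_gap: 11.4
5.95 [ 602.9 -182.8   84.9] [0.   0.01 0.02]
```

View pics/p1.png

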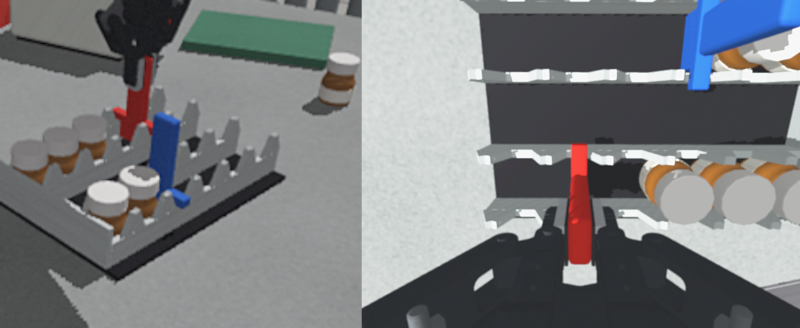

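The stop is in the next notch pair, with one jar's width of gap and no contact yet. TCP z is 84.9, against 81.3 when it was seated before. I'll lower it gently.

```bash
python3 -m pendant '[[0,0,0,1,0],[0,0,0,1,0],[0,0,0,0,0]]' && python3 -m pendant '[[0,0,0,1,0],[0,0,0,0.6,0],[0,0,0,0,0]]'
```

```text
time: 6.35
tool_pos: [603.0, -182.9, 83.1]
tcp_rot: [-180.0, -0.0, 75.0]
ft_force: [-0.1, -0.4, -1.7]
finger_gap: 11.1
time: 6.65
tool_pos: [603.0, -182.9, 81.5]
tcp_rot: [-180.0, -0.0, 75.0]
ft_force: [0.6, 0.4, -2.1]
finger_gap: 11.5
```

```bash
python3 -m pendant '[[0,0,0,0.5,0],[0,0,0,0,0]]' && python3 -m pendant '[[0,0,0,0.5,0],[0,0,0,0,0]]' && python3 -m pendant '[[0,0,0,0.5,0],[0,0,0,0,0]]'
```

```text
time: 6.85
tool_pos: [603.2, -183.0, 81.3]
tcp_rot: [180.0, 0.0, 75.0]
ft_force: [0.2, 0.2, -2.1]
finger_gap: 11.2
time: 7.05
tool_pos: [603.2, -183.0, 81.3]
tcp_rot: [180.0, 0.0, 75.0]
ft_force: [-2.4, 0.7, 4.6]
finger_gap: 11.1
time: 7.25
tool_pos: [603.3, -183.0, 81.2]
tcp_rot: [180.0, 0.0, 75.0]
ft_force: [-4.8, 1.4, 7.6]
finger_gap: 11.5
```

Firm contact at 81.2, the same height as the original seat. Release and withdraw.

```bash
python3 -m pendant '[[0.3,0,0,0,0],[0.3,0,0,0,0],[1,0,0,0,0],[1,0,0,0,0],[1,0,0,0,0],[1,0,0,0,0],[1,0,0,-15,0],[1,0,0,-40,0],[1,0,0,-45,0],[1,0,0,-45,0]]' && python3 -m pendant '[[1,0,0,-10,0],[1,0,0,0,0]]'
python3 - <<'E'
from h import *; from bench import r,optics
s=r.sense(); print(s['time'],np.round(s['tool_pos'],1),s['finger_gap'])
T={}
for c in ('side','top','wrist'):
    p=optics.camera_params(c); im,d=optics.snapshot(c); T[c]=im; X=cloud(d,p)
    for n,f in (('red',red),('blue',blue)):
        x=X[f(im)&(d>0)]; x=x[(abs(x[:,0]-565)<80)&(x[:,1]<-40)&(x[:,1]>-230)&(x[:,2]<140)&(x[:,2]>0)]
        for a,b in((30,48),(60,100),(105,130)):
            t=x[(x[:,2]>a)&(x[:,2]<b)]
            if len(t)>8: 
                q=cv2.minAreaRect(t[:,:2].astype(np.float32)); print(c,n,a,b,len(t),t.mean(0).round(1),[np.round(v,1).tolist() for v in q],'ztop',np.percentile(t[:,2],97).round(1))
cv2.imwrite('pics/f1.png',np.hstack([cv2.resize(T['side'][110:260,330:490],(427,400)),cv2.resize(T['top'][150:390,340:564],(373,400))]))
cv2.imwrite('pics/f2.png',T['wrist'])
E
```

```text
time: 8.25
tool_pos: [602.8, -182.8, 227.8]
tcp_rot: [180.0, 0.0, 75.0]
ft_force: [2.4, 0.6, -0.1]
finger_gap: 85.2
time: 8.45
tool_pos: [604.9, -183.6, 239.9]
tcp_rot: [179.6, 0.0, 75.0]
ft_force: [0.3, 0.8, -0.4]
finger_gap: 85.3
8.45 [ 604.9 -183.6  239.9] 85.32179808745389
side red 30 48 117 [ 610.6 -180.4   40.1] [[606.4, -180.5], [12.2, 60.0], 79.6] ztop 47.0
side red 60 100 250 [ 601.8 -177.8   80.1] [[603.9, -177.8], [10.0, 27.2], 87.1] ztop 98.3
side red 105 130 106 [ 601.9 -178.6  112.6] [[603.4, -179.5], [10.8, 26.0], 85.1] ztop 118.1
side blue 30 48 111 [499.1 -63.   41.3] [[502.1, -65.6], [12.2, 33.7], 72.8] ztop 47.3
side blue 60 100 329 [518.3 -66.1  80.6] [[519.7, -68.7], [9.7, 26.3], 77.3] ztop 98.6
side blue 105 130 144 [518.4 -66.7 112.7] [[519.4, -69.0], [10.6, 24.8], 80.2] ztop 118.1
top red 30 48 455 [ 600.4 -179.    40.6] [[602.2, -183.2], [17.4, 69.6], 75.7] ztop 45.9
top red 60 100 333 [ 600.5 -176.3   80.3] [[602.5, -176.9], [26.2, 11.0], 7.4] ztop 99.1
top red 105 130 303 [ 601.8 -179.5  114.5] [[602.5, -180.9], [11.9, 25.1], 74.0] ztop 118.4
top blue 30 48 384 [518.6 -69.   41.4] [[520.3, -70.6], [37.3, 67.9], 50.2] ztop 44.8
top blue 60 100 189 [518.6 -64.6  80.7] [[519.7, -65.2], [26.4, 7.5], 1.3] ztop 97.9
top blue 105 130 290 [519.1 -68.7 115.1] [[519.2, -70.1], [12.6, 24.6], 74.3] ztop 118.4
wrist red 30 48 342 [ 580.6 -176.1   41.2] [[581.3, -176.3], [11.1, 24.3], 75.2] ztop 42.7
wrist red 60 100 123 [ 591.3 -179.    81.7] [[592.2, -179.2], [11.8, 3.3], 76.3] ztop 99.1
wrist red 105 130 537 [ 601.6 -182.   115.5] [[603.0, -182.1], [11.9, 25.5], 74.7] ztop 117.6
wrist blue 30 48 953 [519.4 -72.4  40.8] [[520.1, -70.7], [12.7, 69.5], 74.8] ztop 45.5
wrist blue 60 100 539 [520.4 -76.6  81.4] [[519.8, -76.1], [6.0, 25.5], 86.9] ztop 98.7
wrist blue 105 130 811 [520.4 -73.  114.8] [[520.6, -72.0], [11.2, 24.5], 74.2] ztop 117.6
```

View pics/f1.png

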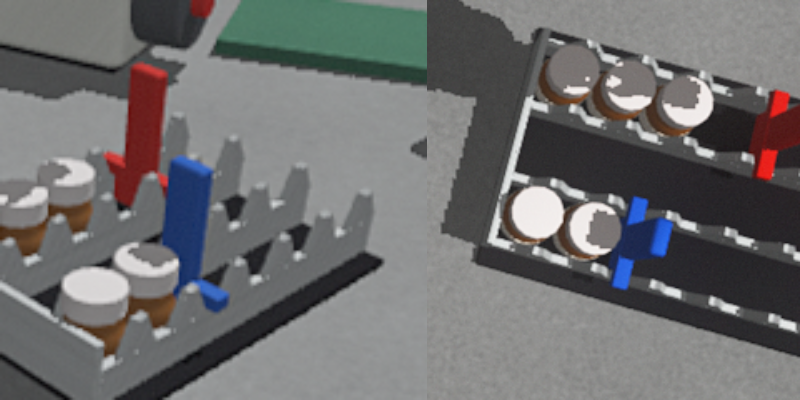

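View pics/f2.png

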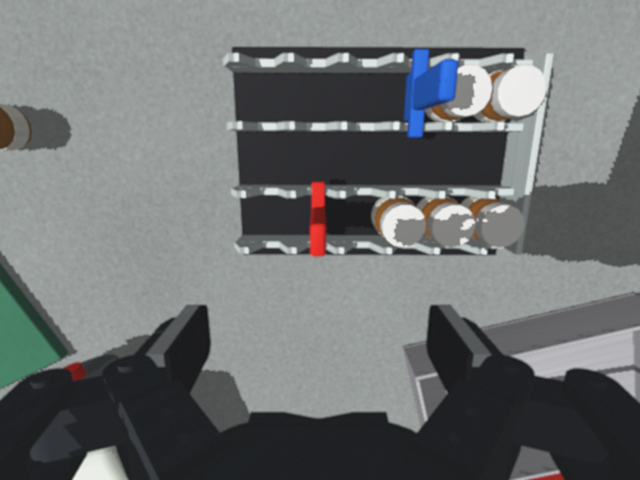

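Both views show the red stop upright in the next notch pair, with one jar's width of gap to the third jar. The blue stop and the jars haven't moved.

```bash
python3 -c "
from bench import r,hand_in
print(hand_in())"
```

```text
the job is handed in; nothing more can be done
None
```

I moved the red stop one notch along its lane, away from the jars, and handed the job in after about 9 s of the 32 s allowed. I gripped it by its upright, lifted it about 33 mm, shifted it 44 mm, lowered it until it touched, let go and backed off.

- **Seating:** It touched down with the tool at 81.2 mm, against 81.3 mm in its original seat. With the gripper away, its top reads 117.6–118.4 mm (117 expected), its crossbar top is about 41–42 mm, and it stands upright and square to the lane.
- **Shift:** The cameras measured 41–42 mm rather than 44 mm. The notches allow ±2 mm of play and the calibration is good to about 2 mm. The pictures show it one notch on, with room for a jar.
- **Everything else:** The blue stop and the jars show no visible movement. The highest wrist force I read was about 9 N.

No check failed. One side-camera yaw reading was off at 85–87°, where the top and wrist views gave about 75°. I put that down to the side camera seeing only part of the grip.

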